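Press a tile: shut the tray and hold the lever level

ROBOT

A 6-joint arm with a two-finger parallel gripper is mounted at the origin on the work surface. World frame = base frame: x ahead of the robot, y to its left, z up, the work surface at z = 0. Lengths are in m, angles in rad, forces in N, time in s.
With the tool pointing down it reaches from about 0.425 to 1.125 m from the base axis. Payload 14.9 kg.
Tool frame: the origin (TCP) lies midway between the tips of the shut fingers; the grasp point (between the pads) lies 19 mm behind it; z points along the fingers, y is the line along which they close (so a half turn about z gives the same grasp; the last joint's range is limited). The gripper opens to 91 mm and grips with 3 to 60 N. Pads are 32 mm wide; open, the fingers measure 118 mm over their backs; the gripper's body (76 mm by 178 mm) begins 60 mm behind the grasp point.
Start: joints at [1.16, 0.379, 1.734, -0, 1.028, -0.033], TCP at [0.258, 0.651, 0.214] pointing down, gripper open.
Joint ranges: [-2.77, 2.77], [-0.74, 2.19], [0, 2.66], [-1.06, 4.2], [0.31, 2.87], [-3.08, 3.08]. Speed limits (rad/s): [1.89, 1.89, 2.39, 3.14, 3.14, 3.14].

INTERFACE

Orientations are given as a rotation vector (axis times angle).
In Python, from plant import sensors, vision, ticket, nets gives the robot as it stands.
- The arm moves only by the shell command python3 -m jog 'ROWS'. ROWS is JSON, a list that holds one entry, the list of rows, each a list of 7 numbers: the turn, a rotation vector about the tool's x, y, z in units of 180 degrees (1.0 is 180 degrees), then the shift along the tool's x, y, z in units of 200 mm (1.0 is 200 mm), then the opening, from 0 (shut) to 1 (fully open). In form: [[[ax, ay, az, tx, ty, tz, claw], ...]]. A call has 1 to 8 rows; each row is the pose to reach, as a shift and turn from the pose commanded when the call began, along the tool's axes at that moment, turning the shorter way round; what a row does not reach only later rows make up. A row lasts 1/8 s, in which the tool goes at most 62.5 mm and 10.7 degrees, less where a joint would pass 70% of its speed; a pose out of reach is approached as far as the arm can. A call with a number of a shift or a turn outside -1 to 1 is refused whole. A call with a gripper value outside its range is refused whole. The fingers move at their own pace and stop on an object; the grip force is fixed at half the most. Time passes only in rows, so rows that repeat a pose let the fingers close. It gives the time, the measured TCP pose, the force, the opening and the grip force at its end, in the units of the state.
- sensors.observe(): the state, without advancing time (a new reading comes with each control period).
- vision.snapshot(name): name is "scene" or "side" or "wrist"; returns the picture (400x640x3 uint8, red, green, blue); there is no depth.
- vision.camera_params(name): a dict with "fx", "fy", "cx", "cy" (pixels), "R" (3x3) and "t" (3): a world point X has camera coordinates R X + t; the wrist camera has in their place "tool_from_camera" (4x4, takes a point from camera to tool coordinates, whose origin is the TCP and whose axes are the flange's). Camera axes: x right, y down, z forward; pixel columns grow to the right and rows downward; lengths in m; the calibration is good to about 2 mm. A picture is of the moment at which its call begins: read the wrist's pose just before it. camera_params takes no time and is no camera call.
- ticket.close_job(): hands the job in; it is judged then, once.
Trained networks look in the newest picture that a camera, given by its name, has taken for a name from the list of things; names that differ only in an ending like _2 or _b are one class to them, and where a whole thing is asked for, a point or a joint stands for the part that bears it (a point fixed in the world has none). Each returns a list of dicts, best first, with "score" (0 to 1); they miss things now and then, are a little off and sometimes report something else, mostly with a low value. They report only what shows in the picture. A call takes as long as a camera call.
- nets.look_for(label, camera): "uv" ([column, row] in pixels, amid what is visible of it).
The state is a dict: "t": time; "joint_positions": joint angles; "qvel": joint speeds; "effort": joint torques, N m; "tcp_pos": TCP position; "tcp_rot": TCP orientation; "ft_force": force on the tool from outside, world axes, zero at the start; "moment": the same for the moment, N m; "gripper_width": finger opening in m; "finger_force": force on a finger pad.
Only numpy, scipy, OpenCV 4.12 (cv2) and the standard library are available. Lean on these libraries where they do the work, as an engineer would, in place of code of your own. Each camera call takes 0.05 s, during which the arm holds its last target. There are 200 camera calls.

TASK

Get the tile press working: push its open tray drawer fully home until it snaps in at its catch, and only then push the spring-loaded lever down by its rubber grip until the lever is level. Finish while holding it there, level and still (not let go, and never forced well past level, which would crack the tile); leave the other things on the bench where they are.

Things in the scene. Friction and masses are not known exactly. Their poses are not given: they have to be found in the camera images.
- press: grey-painted steel bench tile press, fixed; placed and turned anew each time. Origin: middle of its underside on the table; +x to its back, +y to its left seen from the front (so the lever is on -y), z up. Base 220 (x) x 260 (y) x 60 high; portal frame over it (x -30 to 35, y +-130 mm) up to z 250. The tray comes out of its front (-x). The lever on its -y side points to the front.
- tray (a joint): opening of the tray drawer, m: 0 = fully home, up to 0.1. Pushing along press +x closes it, against 0.5 to 3 N of friction. A spring ball catch resists with 3 to 6 N more between 14 and 6 mm open, then snaps over, draws the tray home against its stop and holds it there.
- tray_front (a point): middle of the front edge of the tray's finger lip, the tray's foremost point, 60 above the table; tray home: at x -139, y 0 mm of the press. Lip 130 wide (y), 8 thick, sticks out 16 from the aluminium front panel (236 wide, 8 to 64 above the table), which meets the base's front when home. A bisque tile is fixed in the tray. Push on lip or panel, e.g. with closed fingertips.
- lever (a joint): lever angle, rad: 0 = raised 30 degrees (at rest, held up by its return spring), 0.524 = level, 0.76 = bottom stop. Springs back up when let go. Pushing down at the grip's middle takes about 3 N to start, 11 N when level. It drives a flat pad down: at level the pad is on the tile; clearly past level the tile would crack.
- lever_arm: the whole lever. Origin: its pivot, at x 0, y -165, z 200 mm of the press; the lever turns about the press's y axis here, its front end coming down. A steel rod of diameter 14 runs from here to the rubber grip at its front end. Its own x axis points from the grip to the pivot, its y is the press's y.
- grip (a point): black rubber hand grip at the lever's front end: cylinder of diameter 28, length 100. This point: on its axis at mid-length, 150 from the pivot. Lever level: 200 above the table, at x -150, y -165 mm of the press; at rest: 275 above the table, at x -130.
- jar: bystander, sizes in mm: lidded white plastic glaze jar, diameter 60, height 75; origin at the middle of its underside
- cup: bystander, sizes in mm: bisque cup without handle, diameter 72, height 80, standing beside the press, below its lever; origin at the middle of its underside
- bowl: bystander, sizes in mm: bisque bowl, diameter 120, height 50; origin at the middle of its underside
- brush: bystander, sizes in mm: brush, 200 long, lying flat; origin at the middle of its underside
- scraper: bystander, sizes in mm: wooden-handled scraper with a flat steel blade, 220 long, lying flat; origin at the middle of its underside
- spare_tile: bystander, sizes in mm: loose bisque tile 100 x 100 x 8, lying flat; origin at the middle of its underside
- tongs: bystander, sizes in mm: steel glaze-dipping tongs, 240 long, lying flat; origin at the middle of its underside

How it is judged:
On the way:
1. the tray is fully home (open less than 3 mm) while the lever is still up (less than 0.15 rad) (value of joint tray below 0.003 m and value of joint lever below 0.15 rad), for 0.2 s.
At the end, for the whole second after the job is handed in: The tray is home (open less than 3 mm), the lever is within 0.08 rad (4.6 degrees) of level and still, and the robot is pressing on the lever with more than 2 N, all through the last second (value of joint tray below 0.003 m and value of joint lever between 0.444 and 0.604 rad and velocity of joint lever between -0.1 and 0.1 rad/s and contact force between any of the fingers, the arm and lever_arm above 2 N); the arm keeps its last pose, push and grip.
It fails at once if the lever was forced more than 0.14 rad (8 degrees) past level (value of joint lever above 0.664 rad).
It fails at once if the lever was pulled down (past 0.25 rad) while the tray was not home (open more than 8 mm) (value of joint lever above 0.25 rad and value of joint tray above 0.008 m).
It fails at once if a bystander was moved by more than 40 mm (distance of any of jar, cup, bowl, brush, scraper, spare_tile, tongs from where it was at the start of the episode above 0.04 m).
It fails at once if the jar, cup or bowl was tipped over (angle between any of jar, cup, bowl's own z axis and vertical above 0.5 rad).
It also fails if it takes over 48 s, if anything falls off the work surface, if the arm or the gripper's body presses on something with over 40 N, if the wrist force passes 120 N, or if a joint passes its speed limit or range.

## Working session

There is one attempt and no reset: what is moved stays moved. The work goes in short steps, Python scripts to look and compute and a shell command to move; the robot and the scene stay as the last step left them, time stands still between calls to the robot, and variables do not carry over. Pictures are saved under pics/ and viewed, at most 10 in all, crops included, and the job is handed in when it is done.

```bash
mkdir -p pics
python3 - <<'E'
from plant import sensors, vision, nets
import cv2
for c in ["scene","side"]:
    im=vision.snapshot(c); cv2.imwrite(f"pics/{c}0.png",im[:,:,::-1])
    for l in ["tray_front","grip","press","cup","jar","bowl"]:
        print(c,l,[( [round(float(x)) for x in d["uv"]],round(d["score"],2)) for d in nets.look_for(l,c)[:2]])
    print({k:(v.tolist() if hasattr(v,'tolist') else v) for k,v in vision.camera_params(c).items()})
print(sensors.observe())
E
```

```text
scene tray_front [([328, 256], 0.96)]
scene grip [([266, 187], 0.62)]
scene press [([287, 256], 0.68), ([235, 186], 0.24)]
scene cup []
scene jar [([361, 277], 0.97)]
scene bowl [([450, 263], 0.73)]
{'fx': 429.79211943605543, 'fy': 429.79211943605543, 'cx': 313.49905004587066, 'cy': 205.9725433602174, 'R': [[-0.6040502954736666, 0.7966646105022894, -0.021183458438409502], [0.5273287762026166, 0.3796211281022784, -0.7601395667158789], [-0.5975346034555881, -0.47033317709001693, -0.6494144286983344]], 't': [0.34268432296734025, -0.14497267564815444, 1.8993824458070767]}
side tray_front [([330, 210], 0.9)]
side grip [([370, 192], 0.8)]
side press [([342, 192], 0.93)]
side cup []
side jar [([291, 180], 0.78)]
side bowl [([219, 188], 0.75)]
{'fx': 379.3037407434421, 'fy': 379.3037407434421, 'cx': 322.62376121996914, 'cy': 195.07204026718287, 'R': [[0.6845501628552071, -0.7289593296848006, 0.0030610783060645683], [-0.5650246916881995, -0.5332464812025994, -0.6295993075502078], [0.46058459843720834, 0.4292627236909026, -0.7769139860575969]], 't': [-0.37460286275572346, 0.42797205083721085, 1.268486497299806]}
{'t': 0.7, 'joint_positions': array([ 1.15966839e+00,  3.78862094e-01,  1.73418566e+00,  6.79113804e-06,
        1.02847602e+00, -3.32790758e-02]), 'qvel': array([ 0.0005706 ,  0.00038764, -0.00145877,  0.00015764, -0.00128875,
        0.00030912]), 'effort': array([-1.09844055e-03, -7.63539004e+01, -4.34683049e+01,  6.51633670e-02,
        3.89202952e-02,  1.11478323e-05]), 'tcp_pos': array([0.25824839, 0.65065554, 0.21396539]), 'tcp_rot': array([5.90002801e-01, 3.08568329e+00, 1.07548669e-04]), 'ft_force': array([ 0.06602865, -0.37277441,  0.25810158]), 'moment': array([-0.02224233,  0.04202504,  0.00016642]), 'finger_force': 0.0, 'gripper_width': 0.0911364848250067}
```

View pics/scene0.png

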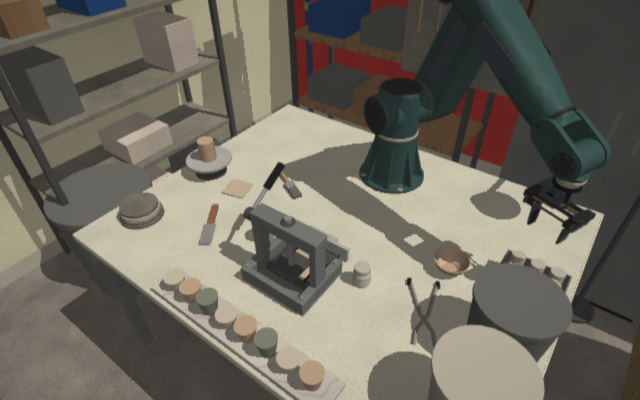

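View pics/side0.png

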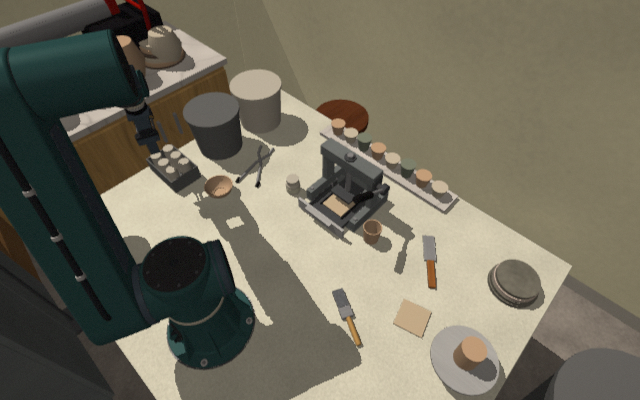

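The front of the press faces the robot. In the scene view the black grip runs from about (262,187) to (283,165). In the side view the tray lip is at about (325,220), the grip at about (370,192) and the cup at (372,231). I'll zoom in to get exact points.

Run:
```python
import cv2
s=cv2.imread("pics/side0.png")[130:250,280:440]; cv2.imwrite("pics/s1.png",cv2.resize(s,None,fx=5,fy=5,interpolation=cv2.INTER_CUBIC))
s=cv2.imread("pics/scene0.png")[155:315,220:390]; cv2.imwrite("pics/s2.png",cv2.resize(s,None,fx=3.5,fy=3.5,interpolation=cv2.INTER_CUBIC))
```

```text
(no output)
```

View pics/s1.png

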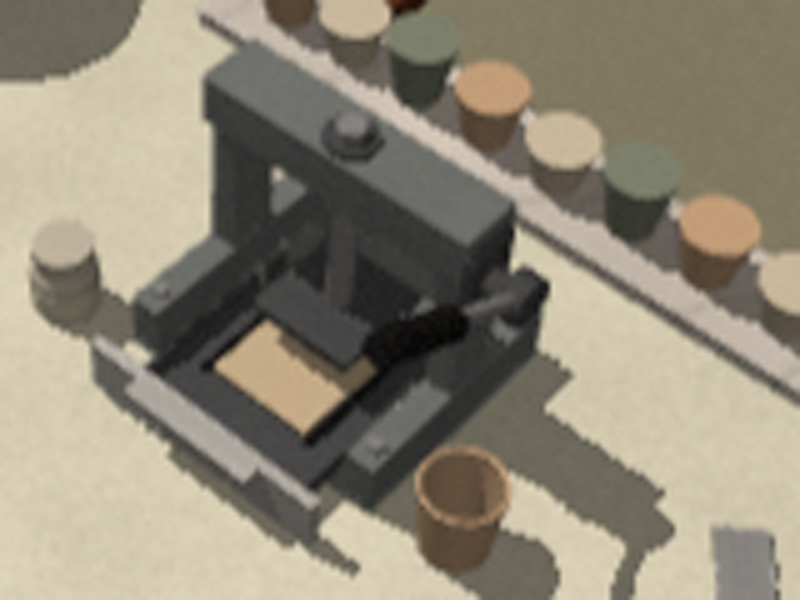

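View pics/s2.png

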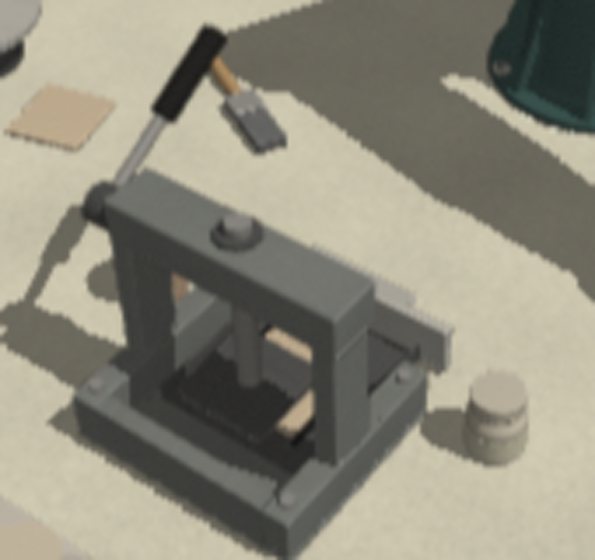

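```bash
cat > fit.py <<'E'
import numpy as np
from scipy.optimize import least_squares
from plant import vision
C={c:vision.camera_params(c) for c in("side","scene")}
def proj(c,X):
    p=C[c]; x=np.array(p["R"])@X+np.array(p["t"]); return np.array([p["fx"]*x[0]/x[2]+p["cx"],p["fy"]*x[1]/x[2]+p["cy"]])
E
python3 - <<'E'
from fit import *
# cam, model mm, tray?, crop px
P=[("side",(-30,130,250),0,(207,80)),("side",(35,130,250),0,(245,42)),("side",(35,-130,250),0,(513,208)),("side",(-30,-130,250),0,(470,250)),
("side",(-110,130,60),0,(135,300)),("side",(-110,-130,0),0,(372,508)),("side",(-173,-165,300),0,(378,345)),("side",(-87,-165,250),0,(455,322)),
("side",(-123,118,64),1,(93,348)),("side",(-123,-118,64),1,(312,515)),("side",(-139,65,60),1,(130,390)),("side",(-139,-65,60),1,(243,482)),
("scene",(35,130,250),0,(333,325)),("scene",(35,-130,250),0,(108,205)),("scene",(-30,-130,250),0,(148,170)),("scene",(-30,130,250),0,(374,287)),
("scene",(110,130,60),0,(290,522)),("scene",(110,130,0),0,(290,558)),("scene",(110,-130,60),0,(77,395)),("scene",(-110,130,60),0,(427,378)),
("scene",(-87,-165,250),0,(167,112)),("scene",(-173,-165,300),0,(212,33)),("scene",(-115,118,64),1,(452,330))]
def W(q,m):
    c,s=np.cos(q[2]),np.sin(q[2]); m=np.array(m)/1000
    return np.array([q[0]+c*m[0]-s*m[1],q[1]+s*m[0]+c*m[1],m[2]])
def f(q):
    r=[]
    for c,m,t,uv in P:
        m=np.array(m,float)-np.array([1000*q[3]*t,0,0])
        px=np.array(uv)/5+[280,130] if c=="side" else np.array(uv)/3.5+[220,155]
        r.append(proj(c,W(q,m))-px)
    return np.ravel(r)
best=min((least_squares(f,[.75,0,y,.05],loss="soft_l1") for y in(-2,-1,0,1,2)),key=lambda s:s.cost)
q=best.x; print("pose",q.round(4),np.degrees(q[2])); print(f(q).reshape(-1,2).round(1).tolist())
np.save("q.npy",q)
for n,m in dict(lip=(-139-1000*q[3],0,60),liphome=(-139,0,60),grip0=(-130,-165,275),griplvl=(-150,-165,200),pivot=(0,-165,200)).items(): print(n,W(q,m).round(4))
# ground points: cup bottom centre (side crop 455,560), jar
for n,uv,z in(("cuprim",(462,480),.08),("jar",(65,285),.0)):
    p=C["side"];R=np.array(p["R"]);d=R.T@np.array([(uv[0]/5+280-p["cx"])/p["fx"],(uv[1]/5+130-p["cy"])/p["fy"],1]);o=-R.T@np.array(p["t"])
    X=o+d*(z-o[2])/d[2];print(n,X.round(3))
E
```

```text
pose [0.7118 0.0174 0.0176 0.0467] 1.0065827661615194
[[-2.9, -1.1], [0.8, -2.0], [1.0, -2.2], [-1.3, -0.7], [-1.4, -1.3], [-0.8, 0.9], [0.3, 0.2], [-0.3, -0.7], [-1.2, -1.5], [-0.2, -1.9], [-1.8, 0.1], [0.2, 0.1], [0.3, -1.9], [-2.8, -2.0], [-0.4, -3.0], [1.6, -4.1], [-0.8, 0.4], [-0.1, 1.9], [-2.5, -0.8], [0.0, -2.8], [-2.4, 0.8], [0.1, -1.3], [-1.7, -0.7]]
lip [0.5261 0.0141 0.06  ]
liphome [0.5728 0.015  0.06  ]
grip0 [ 0.5847 -0.1499  0.275 ]
griplvl [ 0.5647 -0.1502  0.2   ]
pivot [ 0.7147 -0.1476  0.2   ]
cuprim [ 0.631 -0.177  0.08 ]
jar [0.603 0.229 0.   ]
```

```bash
cat > go.py <<'E'
import sys,numpy as np
from scipy.spatial.transform import Rotation as Ro
from plant import sensors
s=sensors.observe(); R=Ro.from_rotvec(s["tcp_rot"]); 
print("t",round(s["t"],2),"tcp",s["tcp_pos"].round(4),"F",s["ft_force"].round(1),"w",round(s["gripper_width"],3),"ydir",np.degrees(np.arctan2(*R.as_matrix()[[1,0],1])).round(2))
if len(sys.argv)>3: print("units",(R.inv().apply(np.array(sys.argv[1:4],float)-s["tcp_pos"])/.2).round(3))
E
python3 -m jog '[[[0,0,-0.126,-0.96,-0.53,0,0],[0,0,-0.126,-0.96,-0.53,0,0],[0,0,-0.126,-0.96,-0.53,0,0],[0,0,-0.126,-0.96,-0.53,0,0],[0,0,-0.126,-0.96,-0.53,0,0]]]'; python3 go.py 0.44 0.29 0.214
python3 - <<'E'
from fit import *
q=np.load("q.npy")
for n,uv,z in(("cuprim",(372.4,226),.08),("bowl",(219,188),.02),("brush?",(347,318),0)):
    p=C["side"];R=np.array(p["R"]);d=R.T@np.array([(uv[0]-p["cx"])/p["fx"],(uv[1]-p["cy"])/p["fy"],1]);o=-R.T@np.array(p["t"])
    print(n,(o+d*(z-o[2])/d[2]).round(3))
E
```

```text
t: 1.32
tcp_pos: [0.3988, 0.4799, 0.2141]
tcp_rot: [-0.024, 3.141, 0.0]
ft_force: [-0.9, 0.3, -0.0]
gripper_width: 0.0439
finger_force: 0.0
t 1.32 tcp [0.3988 0.4799 0.2141] F [-0.9  0.3 -0. ] w 0.044 ydir 90.89
units [-0.191 -0.953  0.001]
cuprim [ 0.631 -0.177  0.08 ]
bowl [0.372 0.441 0.02 ]
brush? [ 0.326 -0.321  0.   ]
```

```bash
python3 -m jog '[[[0,0,0,-0.2,-0.95,0,0],[0,0,0,-0.2,-0.95,0,0],[0,0,0,-0.2,-0.95,0,0],[0,0,0,-0.2,-0.95,0,0]]]' >/dev/null; python3 -m jog '[[[0,0,0,0,-1,0,0],[0,0,0,0,-1,0,0],[0,0,0,0,-1,0,0],[0,0,0,0,-1,0,0]]]' > /dev/null; python3 go.py 0.455 0.014 0.045
python3 - <<'E'
from plant import vision,sensors
import cv2
print(sensors.observe()["tcp_pos"]); im=vision.snapshot("wrist"); cv2.imwrite("pics/w0.png",im[:,:,::-1]); print(vision.camera_params("wrist"))
E
```

```text
t 2.33 tcp [0.4447 0.0907 0.2142] F [ 0.3  1.  -0.6] w 0.0 ydir 90.91
units [-0.045 -0.384  0.846]
[0.44474822 0.09066308 0.21417781]
{'fx': 300.5780908413822, 'fy': 300.5780908413822, 'cx': 318.72561463323956, 'cy': 198.19834578914265, 'tool_from_camera': array([[ 1.73663841e-03, -9.65729637e-01, -2.59544317e-01,
         7.39086954e-02],
       [ 9.99998492e-01,  1.66938919e-03,  4.79521875e-04,
        -5.53597226e-04],
       [-2.98080085e-05, -2.59544759e-01,  9.65731079e-01,
        -1.71041105e-01],
       [ 0.00000000e+00,  0.00000000e+00,  0.00000000e+00,
         1.00000000e+00]])}
```

View pics/w0.png

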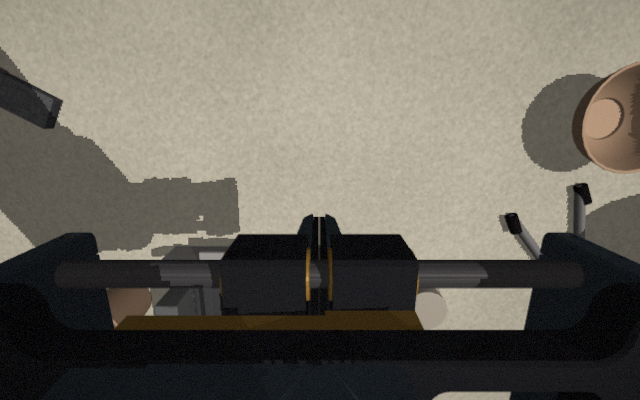

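The wrist picture shows the tray's left part at about (180,250). The gripper blocks the rest, and the space in front of the tray is free. Next I go down in front of the lip.

```bash
python3 -m jog '[[[0,0,0,-0.045,-0.38,0.5,0],[0,0,0,-0.045,-0.38,0.8,0],[0,0,0,-0.045,-0.38,0.85,0],[0,0,0,-0.045,-0.38,0.85,0],[0,0,0,-0.045,-0.38,0.85,0]]]'; python3 -m jog '[[[0,0,0,-0.05,0,0,0],[0,0,0,-0.1,0,0,0],[0,0,0,-0.15,0,0,0],[0,0,0,-0.2,0,0,0],[0,0,0,-0.25,0,0,0],[0,0,0,-0.3,0,0,0],[0,0,0,-0.3,0,0,0]]]'; python3 go.py
```

```text
t: 3.0
tcp_pos: [0.4562, 0.0175, 0.0453]
tcp_rot: [-0.03, 3.14, 0.0]
ft_force: [-0.8, 0.8, 0.6]
gripper_width: 0.0007
finger_force: 0.0
t: 3.88
tcp_pos: [0.5158, 0.0173, 0.0439]
tcp_rot: [-0.028, 3.141, -0.0]
ft_force: [-0.3, 0.2, 0.1]
gripper_width: 0.0005
finger_force: 0.0
t 3.88 tcp [0.5158 0.0173 0.0439] F [-0.3  0.2  0.1] w 0.0 ydir 91.03
```

```bash
for i in 1; do python3 -m jog '[[[0,0,0,-0.03,0,0,0],[0,0,0,-0.06,0,0,0],[0,0,0,-0.08,0,0,0],[0,0,0,-0.08,0,0,0]]]'|grep -E 'tcp_pos|ft'; done;  python3 -m jog '[[[0,0,0,-0.03,0,0,0],[0,0,0,-0.06,0,0,0],[0,0,0,-0.08,0,0,0],[0,0,0,-0.1,0,0,0]]]'|grep -E 'tcp_pos|ft'; python3 -m jog '[[[0,0,0,-0.03,0,0,0],[0,0,0,-0.05,0,0,0]]]'|grep -E 'tcp_pos|ft'
```

```text
tcp_pos: [0.5315, 0.0176, 0.044]
ft_force: [0.3, 1.9, 0.6]
tcp_pos: [0.5502, 0.0179, 0.0437]
ft_force: [-5.0, -1.9, 2.1]
tcp_pos: [0.5539, 0.0181, 0.0426]
ft_force: [-55.9, -2.8, 43.0]
```

```bash
python3 -m jog '[[[0,0,0,0.04,0,0,0],[0,0,0,0.15,0,0,0],[0,0,0,0.3,0,0,0]]]'|grep -E 'tcp_pos|ft'
python3 - <<'E'
from plant import vision
import cv2
im=vision.snapshot("side"); cv2.imwrite("pics/s3.png",cv2.resize(im[130:250,280:440,::-1],None,fx=5,fy=5,interpolation=cv2.INTER_CUBIC))
E
```

```text
tcp_pos: [0.5016, 0.0171, 0.0442]
ft_force: [0.1, -0.4, 0.3]
```

View pics/s3.png

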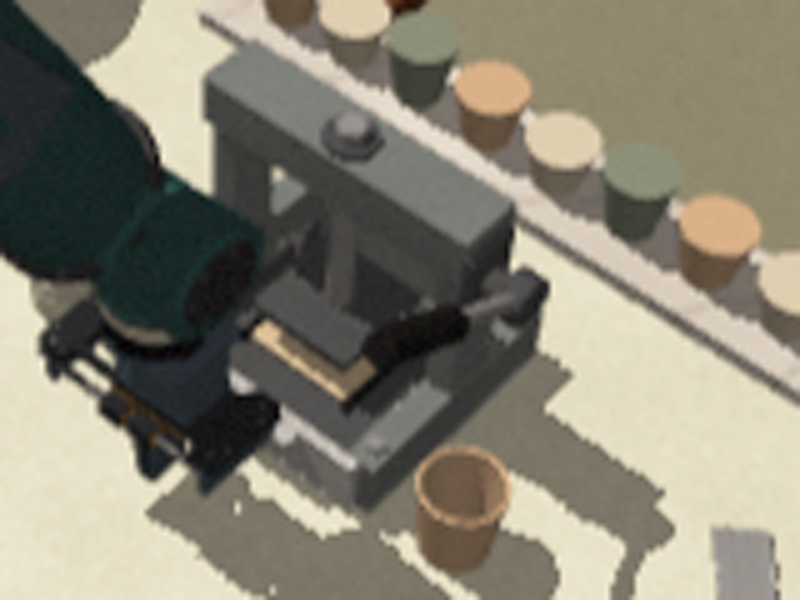

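The side view shows the tray panel flush against the base front, with its corner at (360,470), and the lever still up. The force of 56 N was against the hard stop, so the tray is home. Now I triangulate the grip directly and move above it.

```bash
python3 -m jog '[[[0,0,0,0,0,-1,0],[0,0,0,0,0,-1,0],[0,0,0,0,0,-1,0],[0,0,0,0,0,-1,0]]]'|grep -E 'tcp_pos|ft'; python3 -m jog '[[[0,0,0,0,-0.3,-0.65,0],[0,0,0,0,-0.85,-0.65,0],[0,0,0,0,-0.85,-0.65,0],[0,0,0,0,-0.85,-0.65,0],[0,0,0,0,-0.85,-0.65,0]]]'|grep -E 'tcp_pos|ft'
python3 - <<'E'
from fit import *
import cv2
def P(c): p=C[c]; return np.array([[p["fx"],0,p["cx"]],[0,p["fy"],p["cy"]],[0,0,1]])@np.c_[p["R"],p["t"]]
for a,b in(((378,345),(212,33)),((455,322),(167,112)),((416,333),(190,72))):
    X=cv2.triangulatePoints(P("side"),P("scene"),np.array(a)/5.+[280,130],np.array(b)/3.5+[220,155]); print((X[:3]/X[3]).ravel().round(4))
E
python3 go.py 0.585 -0.15 0.34
```

```text
tcp_pos: [0.5035, 0.0171, 0.2485]
ft_force: [0.2, 0.3, -0.4]
tcp_pos: [0.5046, -0.1548, 0.3743]
ft_force: [-0.6, 0.1, -0.4]
[ 0.5442 -0.1486  0.2971]
[ 0.6223 -0.1485  0.2504]
[ 0.5828 -0.148   0.274 ]
t 6.67 tcp [ 0.5046 -0.1548  0.3743] F [-0.6  0.1 -0.4] w 0.001 ydir 90.88
units [-0.402  0.018  0.172]
```

```bash
python3 -m jog '[[[0,0,0,-0.4,0.03,0.05,0],[0,0,0,-0.4,0.03,0.2,0],[0,0,0,-0.4,0.03,0.25,0],[0,0,0,-0.4,0.03,0.25,0]]]'|grep -E 'tcp_pos|ft'; python3 -m jog '[[[0,0,0,0,0,0.05,0],[0,0,0,0,0,0.1,0],[0,0,0,0,0,0.15,0],[0,0,0,0,0,0.17,0],[0,0,0,0,0,0.17,0]]]'|grep -E 'tcp_pos|ft'; python3 -m jog '[[[0,0,0,0.01,0,0.03,0],[0,0,0,0.01,0,0.06,0],[0,0,0,0.02,0,0.09,0],[0,0,0,0.02,0,0.09,0]]]'|grep -E 'tcp_pos|ft'
```

```text
tcp_pos: [0.583, -0.1448, 0.3229]
ft_force: [-0.7, 0.2, 1.2]
tcp_pos: [0.584, -0.1455, 0.2899]
ft_force: [0.2, -0.4, 3.5]
tcp_pos: [0.5797, -0.1455, 0.2715]
ft_force: [-1.1, -0.3, 4.9]
```

```bash
python3 -m jog '[[[0,0,0,0.01,0,0.03,0],[0,0,0,0.02,0,0.06,0],[0,0,0,0.02,0,0.09,0],[0,0,0,0.03,0,0.12,0],[0,0,0,0.03,0,0.15,0],[0,0,0,0.03,0,0.15,0]]]'|grep -E 'tcp_pos|ft';  python3 -m jog '[[[0,0,0,0,0,0.03,0],[0,0,0,0,0,0.06,0],[0,0,0,0,0,0.09,0],[0,0,0,0,0,0.09,0],[0,0,0,0,0,0.09,0]]]'|grep -E 'tcp_pos|ft'; python3 go.py 0.572 -0.147 0.215
```

```text
tcp_pos: [0.5738, -0.1457, 0.2419]
ft_force: [-4.0, -0.8, 8.8]
tcp_pos: [0.5736, -0.1457, 0.2242]
ft_force: [-5.2, 1.5, 10.3]
t 9.68 tcp [ 0.5736 -0.1457  0.2242] F [-5.2  1.5 10.3] w 0.0 ydir 91.04
units [ 0.008 -0.006  0.046]
```

```bash
python3 -m jog '[[[0,0,0,0.0,0,0.02,0],[0,0,0,0.0,0,0.04,0],[0,0,0,0.0,0,0.045,0],[0,0,0,0.0,0,0.045,0],[0,0,0,0,0,0.045,0],[0,0,0,0,0,0.045,0]]]'|grep -E 'tcp_pos|ft'
python3 - <<'E'
from plant import vision
import cv2, numpy as np
a=cv2.resize(vision.snapshot("side")[130:250,280:440,::-1],(480,360),interpolation=cv2.INTER_CUBIC)
b=cv2.resize(vision.snapshot("scene")[155:275,220:326,::-1],(318,360),interpolation=cv2.INTER_CUBIC)
cv2.imwrite("pics/end.png",np.hstack([a,b]))
E
python3 go.py
```

```text
tcp_pos: [0.5731, -0.1457, 0.2152]
ft_force: [-9.0, -1.2, 11.8]
t 10.53 tcp [ 0.5732 -0.1457  0.2152] F [-9.3 -0.7 12.4] w 0.001 ydir 91.04
```

View pics/end.png

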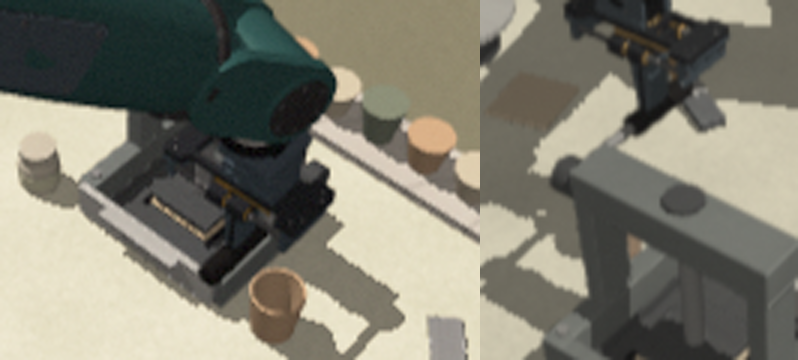

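The side view shows the fingertips pressing on the level grip near (215,262), with the pad on the tile and the tray flush. The scene view shows the same grip contact at about (640,120). I'll relieve the sideways drag a little and let it settle before handing in.

```bash
python3 -m jog '[[[0,0,0,0.015,0,0.003,0],[0,0,0,0.015,0,0.003,0],[0,0,0,0.015,0,0.003,0],[0,0,0,0.015,0,0.003,0],[0,0,0,0.015,0,0.003,0],[0,0,0,0.015,0,0.003,0]]]'|grep -E 'tcp_pos|ft'; python3 go.py; python3 -c "
from plant import ticket; print(ticket.close_job())"
```

```text
tcp_pos: [0.5724, -0.1458, 0.2156]
ft_force: [2.6, 0.4, 11.0]
t 11.28 tcp [ 0.5724 -0.1458  0.2156] F [ 2.6  0.4 11. ] w 0.0 ydir 91.03
the job is handed in; nothing more can be done
None
```

I pushed the tray home against its stop with the lever still up, then pressed the lever down to level. I handed the job in at about 11 s, with the arm holding the lever still at about 11 N; no verdict came back.

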